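# Drive the tapered register pin through the punching jig

## Task

Pull the tapered steel pin up out of its rack, against the two sprung plungers that hold it down, and start it in the hole in the top of the steel punching jig. The two strips hidden inside are out of line with that hole, so feel for their holes with the pin's thin nose until it has gone through both strips, let go of the standing pin, and then press it fully home from above so that it pulls the strips into line and its collar sits flat on the jig. Do not move or knock over the thread cone, the dye bottle or the eraser block.

Things in the scene. Friction and masses are not known exactly. Their poses are not given: they have to be found in the camera images.
- jig_hole (a point): Centre of the hole's mouth in the top face of the punching jig: a fixed dark steel block with a bright steel top plate, 70 x 130 mm, 66 mm high. z up, y along the 130 mm length, on which small black dots lie either side of the hole. Upright 15 mm hole down to the table. Layers, mm below the top: top plate 0-8, upper strip 9-15, lower strip 16-22, base 23-66; holes of top plate and base are in line.
- upper_level (a point): Point on the hole's axis (fixed to the jig, so it does not show where the strip is) at the top of the upper hidden strip, 9 mm below the jig's top. This strip's 15 mm hole starts 6 to 8 mm out of line along the jig's y, towards +y or -y (not known which, cannot be read); it slides along y with about 4 N friction and stays where left. A nose put straight down the middle lands on solid strip.
- lower_level (a point): Like upper_level, for the lower strip: on the hole's axis, 16 mm below the jig's top. Its 15 mm hole starts 6 to 8 mm out of line the opposite way to the upper one; same friction. When the nose is stopped at either strip, lift it 2 mm, shift it 3 to 4.5 mm along y one way, then the other, and try again (the nose drags a strip it has entered). The released pin may lean up to 10 degrees; pressing it home takes 5 to 15 N.
- rack: The pin's rack: fixed wooden block 66 x 40 mm, 66 mm high; origin under its centre, z up. The pin stands nose down in its 18 mm bore, collar on the rack's top, nose 4 mm above the table. On top, 20 to 33 mm off the axis at +x and -x, 15 mm high steel housings carry sprung plungers that bear on the collar's shoulder: a pull of some 5 to 12 N snaps it free within 10 mm. Grip across the open y sides.
- pin_grip (a point): Grip point of the tapered pin: one loose piece of bright steel, about 90 g, 107 mm long, z along its axis from nose to grip. The top is a round grip 16 mm thick and 36 mm high, above a sloped shoulder 6 mm high and a collar. This point is on the axis 92 mm above the nose's end, 21 mm above the shoulder and 15 mm below the top of the grip.
- pin_seat (a point): Centre of the flat underside of the pin's collar (22 mm wide, rim 3 mm high), 30 mm below pin_grip, 62 mm above the nose's end. Below it: straight shank 14 mm thick for 24 mm, taper narrowing to 5 mm over 26 mm, thin nose 5 mm thick for 12 mm. When the pin is home this point lies at jig_hole.
- cone_mid (a point): Centre of an off-white cone of thread, 62 mm wide and 98 mm high, standing on the table: a bystander.
- bottle_mid (a point): Centre of a small brown dye bottle, 38 mm wide and 95 mm high, standing on the table: a bystander.
- eraser_mid (a point): Centre of an eraser block, 85 x 35 x 28 mm, lying on the table: a bystander.

How it is judged:
On the way, in this order (a step that is already met when the one before it is completed fails the run):
1. the pin is pulled clear of its rack (collar more than 60 mm above the height of the jig's top) (z of pin_seat in the frame of jig_hole above 0.06 m), for 0.1 s.
2. the pin stands in the jig's hole, through both strips (nose more than 22 mm deep) but not home (collar more than 4 mm above the jig), and nothing of the robot touches it (z of pin_seat in the frame of jig_hole between 0.004 and 0.04 m and horizontal distance between pin_seat and jig_hole below 0.015 m and contact force between the fingers and pin below 0.05 N), for 0.2 s.
At the end, for the whole second after the job is handed in: The pin is home in the jig: underside of its collar within 2.5 mm of the jig's top face, within 3 mm of the hole's centre, upright within 0.08 rad, at rest and released (z of pin_seat in the frame of jig_hole between -0.003 and 0.0025 m and horizontal distance between pin_seat and jig_hole below 0.003 m and angle between pin_seat's own z axis and vertical below 0.08 rad and linear speed of pin below 0.02 m/s); the robot touches nothing.
It fails at once if the thread cone, the dye bottle or the eraser block is moved more than 30 mm (distance of any of cone_mid, bottle_mid, eraser_mid from where it was at the start of the episode above 0.03 m).
It also fails if it takes over 61 s, if anything falls off the work surface, if the arm or the gripper's body presses on something with over 40 N, if the wrist force passes 120 N, or if a joint passes its speed limit or range.

## Robot

A 7-joint arm with a two-finger parallel gripper is mounted at the origin on a cart in front of the work surface, level with it; the furniture and walls round the work are solid. World frame = base frame: x ahead of the robot, y to its left, z up, the work surface at z = 0. Lengths are in m, angles in rad, forces in N, time in s.
With the tool pointing down it reaches from about 0.4 to 0.85 m from the base axis. Payload 10.4 kg.
Tool frame: the origin (TCP) lies between the finger pads; the fingertips stand 22 mm ahead of it and the grasp point (between the pads) lies 3 mm ahead of it; z points along the fingers, y is the line along which they close (so a half turn about z gives the same grasp; the last joint's range is limited). The gripper opens to 85 mm and grips with 20 to 120 N. Pads are 22 mm wide; open, the fingers measure 114 mm over their backs; the gripper's body (76 mm by 85 mm) begins 54 mm behind the grasp point. The pads swing forward as they close: fully open they stand 13 mm farther back than shut.
Start: joints at [1.233, 0.332, -0.065, 1.46, 0.022, 1.35, -0.088], TCP at [0.194, -0.594, 0.253] pointing down, gripper open.
Joint ranges: [-2.6, 2.6], [-0.5, 2.12], [-1.47, 1.34], [0.16, 2.42], [-1.27, 4.41], [0.06, 2.06], [-2.6, 2.6]. Speed limits (rad/s): [2.22, 2.22, 2.79, 2.79, 3.14, 3.14, 3.14].

## Interface

Orientations are given as a unit quaternion [x, y, z, w].
In Python, from workcell import manip, camera, ticket, boxes_of, outline_of gives the robot as it stands.
- The arm moves only by the tool carry_out, never from a script. Its argument "deltas" is a list of rows, each a list of 5 numbers: the shift along the tool's x, y, z as a fraction of full scale, then the turn about the tool's z as a fraction of full scale, then the opening, from -1 (shut) to 1 (fully open), so that 0 is half open. In form: [[tx, ty, tz, spin, gripper], ...]. A call has 1 to 20 rows; each row is the pose to reach, as a shift and turn from the pose commanded when the call began, along the tool's axes at that moment; what a row does not reach only later rows make up. Full scale, the value 1, is 150 mm for a shift and 30 degrees for a turn. A row lasts 1/8 s, in which the tool goes at most 62.5 mm and 10.7 degrees, less where a joint would pass 70% of its speed; a pose out of reach is approached as far as the arm can. A call with a number of a shift or a turn outside -1 to 1 is refused whole. A call with a gripper value outside its range is refused whole. The fingers move at their own pace and stop on an object; "force" is the grip in N (left out, the last holds). Time passes only in rows, so rows that repeat a pose let the fingers close. It gives the time, the measured TCP pose, the force, the opening and the grip force at its end, in the units of the state.
- manip.get_obs(): the state, without advancing time (a new reading comes with each control period).
- camera(name): name is "scene" or "top" or "wrist"; returns a dict with "img" (400x640x3 uint8, red, green, blue), "depth" (400x640 float32, m along the optical axis (not along the pixel's ray), 0 where there is no reading), "vertical_fov" (degrees; the focal length in pixels is half the picture's height over the tangent of half this angle, whatever the lens; pixels are square), "cx", "cy" (the principal point, pixels), "R" (3x3) and "t" (3): a world point X has camera coordinates R X + t. Camera axes: x right, y down, z forward; pixel columns grow to the right and rows downward; lengths in m; the calibration is good to about 2 mm. A picture is of the moment at which its call begins.
- ticket.hand_in(): hands the job in; it is judged then, once.
Trained networks look in a picture, given as the dict that the camera call returned (one of the last four; its "shot" number tells which), for a name from the list of things; names that differ only in an ending like _2 or _b are one class to them, and where a whole thing is asked for, a point or a joint stands for the part that bears it (a point fixed in the world has none). Each returns a list of dicts, best first, with "conf" (0 to 1); they miss things now and then, are a little off and sometimes report something else, mostly with a low value. They report only what shows in the picture. A call takes as long as a camera call.
- boxes_of(query, picture): "position" ([x, y, z] in m, in world coordinates, good to about 4 mm: the middle of the surface that is visible of it).
- outline_of(query, picture): "region" (400x640 bool, what is visible of it).
The state is a dict: "clock": time; "joint_pos": joint angles; "joint_velocities": joint speeds; "tau": joint torques, N m; "position": TCP position; "ee_rot": TCP orientation; "ft_force": force on the tool from outside, world axes, zero at the start; "torque": the same for the moment, N m; "grip_width": opening from 0.0 (shut) to 1.0 (fully open); "grasp_force": force on a finger pad.
Only numpy, scipy, OpenCV 4.12 (cv2) and the standard library are available. Lean on these libraries where they do the work, as an engineer would, in place of code of your own. Each camera call takes 0.05 s, during which the arm holds its last target. There are 200 camera calls.

## Working session

There is one attempt and no reset: what is moved stays moved. The work goes in short steps, Python scripts to look and compute and a tool call to move; the robot and the scene stay as the last step left them, time stands still between calls to the robot, and variables do not carry over. Pictures are saved under pics/ and viewed, at most 10 in all, crops included, and the job is handed in when it is done.

Besides the shell and the picture viewer there is one more tool, called after "Call:" as name(argument=value, ...), one argument or row to a line, values as JSON. carry_out: Moves the arm, as the interface text tells. Its arguments: {"type":"object","properties":{"deltas":{"type":"array","items":{"type":"array","items":{"type":"number"}}},"force":{"type":"number"}},"required":["deltas"]}

```bash
mkdir -p pics; cat > h.py <<'E'
import numpy as np, cv2
from workcell import manip, camera, ticket, boxes_of, outline_of
def pts(c, mask=None):
    f=200/np.tan(np.radians(c["vertical_fov"])/2); d=c["depth"]
    m=(d>0) if mask is None else (mask&(d>0))
    v,u=np.nonzero(m); z=d[m]
    P=np.c_[(u-c["cx"])/f*z,(v-c["cy"])/f*z,z]
    return (P-c["t"])@c["R"], np.c_[u,v]
def px(c,X):
    f=200/np.tan(np.radians(c["vertical_fov"])/2); p=c["R"]@np.array(X)+c["t"]
    return p[:2]/p[2]*f+[c["cx"],c["cy"]]
def save(c,n): cv2.imwrite(f"pics/{n}.png",c["img"][:,:,::-1])
E
python3 - <<'E'
from h import *
np.set_printoptions(precision=4,suppress=True)
o=manip.get_obs(); print(o)
ims=[]
for n in ["scene","top"]:
    c=camera(n); ims.append(c["img"])
    for q in ["jig_hole","rack","pin_grip","cone_mid","bottle_mid","eraser_mid"]:
        print(n,q,[(np.round(b["position"],4),round(b["conf"],2)) for b in boxes_of(q,c)[:2]])
a=np.vstack(ims); cv2.imwrite("pics/a.png",cv2.resize(a,(480,600))[:,:,::-1])
E
```

```text
{'clock': 0.0, 'joint_pos': array([ 1.2334,  0.3328, -0.0647,  1.4609,  0.0216,  1.3499, -0.0885]), 'joint_velocities': array([ 0.0005, -0.0001,  0.0004,  0.0006,  0.0011,  0.0002, -0.0014]), 'tau': array([  0.    , -62.5442,   0.0491, -39.1606,   0.0161,   0.0098,
         0.    ]), 'position': array([ 0.1934, -0.594 ,  0.2525]), 'ee_rot': array([ 0.9876,  0.1568, -0.0001, -0.0007]), 'ft_force': array([-0.0096, -0.5722, -0.9136]), 'torque': array([-0.0795,  0.0003,  0.0041]), 'grasp_force': 0.0, 'grip_width': 1.0043303788355284}
scene jig_hole [(array([0.5621, 0.1099, 0.0606]), 0.64)]
scene rack []
scene pin_grip [(array([ 0.5144, -0.0748,  0.092 ]), 0.62)]
scene cone_mid [(array([ 0.619 , -0.2526,  0.0505]), 0.74), (array([0.6835, 0.0049, 0.025 ]), 0.29)]
scene bottle_mid [(array([0.651 , 0.2745, 0.057 ]), 0.94)]
scene eraser_mid [(array([0.6848, 0.0058, 0.0256]), 0.67), (array([0.6495, 0.2695, 0.0556]), 0.38)]
top jig_hole [(array([0.5724, 0.0826, 0.0686]), 0.71), (array([ 0.5121, -0.0813,  0.1094]), 0.61)]
top rack [(array([ 0.5102, -0.0806,  0.0639]), 0.58)]
top pin_grip [(array([ 0.5143, -0.0816,  0.1133]), 0.48)]
top cone_mid [(array([ 0.6186, -0.2612,  0.0699]), 0.84)]
top bottle_mid [(array([0.6608, 0.2579, 0.0639]), 0.71)]
top eraser_mid [(array([0.6804, 0.0087, 0.0302]), 0.6)]
```

View pics/a.png

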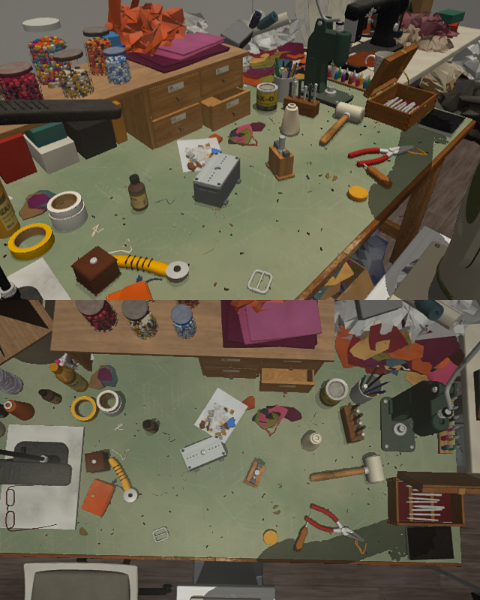

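```bash
python3 - <<'E'
from h import *
np.set_printoptions(precision=4,suppress=True)
c=camera("top"); P,uv=pts(c)
def rect(cx,cy,r,z0,z1):
    m=(np.hypot(P[:,0]-cx,P[:,1]-cy)<r)&(P[:,2]>z0)&(P[:,2]<z1)
    Q=P[m]; R=cv2.minAreaRect((Q[:,:2]*1000).astype(np.float32)); return len(Q),R,np.median(Q[:,2])
print("jig",rect(.572,.09,.09,.055,.075))
print("rack",rect(.512,-.08,.05,.055,.09))
print("pin",rect(.512,-.08,.05,.095,.13))
print("jigpx",px(c,[.572,.09,.066]),px(c,[.512,-.08,.1]))
im=np.hstack([cv2.resize(c["img"][y-40:y+40,x-40:x+40],(400,400),interpolation=cv2.INTER_CUBIC) for x,y in [px(c,[.572,.09,.066]).astype(int),px(c,[.512,-.08,.1]).astype(int)]])
cv2.imwrite("pics/b.png",im[:,:,::-1])
E
```

```text
jig (1577, ((578.843994140625, 88.6011962890625), (70.62432861328125, 129.91490173339844), 24.47991371154785), np.float64(0.06533485112625113))
rack (431, ((516.2047729492188, -82.4326171875), (39.95891189575195, 66.26612091064453), 66.92938232421875), np.float64(0.06623023121534834))
pin (39, ((515.7256469726562, -81.89073944091797), (12.947628021240234, 14.343523979187012), 46.225196838378906), np.float64(0.1095030116411015))
jigpx [269.8057 205.1807] [341.1594 231.5235]
```

View pics/b.png

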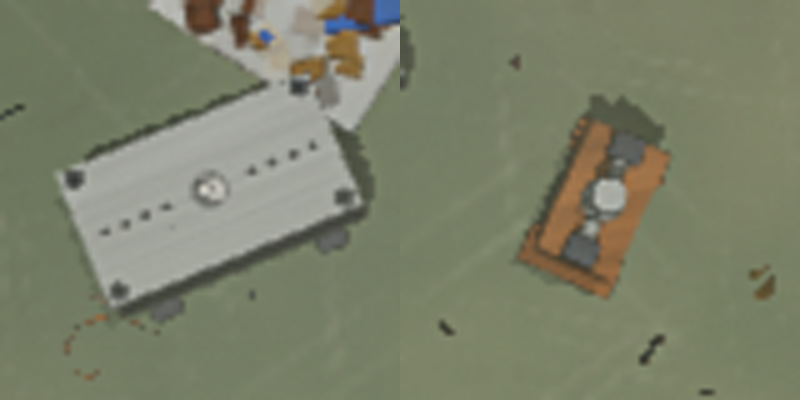

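Call:
carry_out(
  deltas=[
    [0.2,-0.16,0,0,1],
    [0.5,-0.42,0,0,1],
    [0.776,-0.645,0,0,1],
    [0.776,-0.645,0,0,1],
  ],
)

```text
clock: 1.25
position: [0.2776, -0.463, 0.254]
ee_rot: [0.987, 0.16, 0.001, 0.0]
ft_force: [0.2, -0.4, -0.0]
grip_width: 0.997
grasp_force: 0.0
```

Call:
carry_out(
  deltas=[
    [0.25,-0.21,0,0,1],
    [0.5,-0.42,0,0,1],
    [0.776,-0.645,0,0,1],
    [0.776,-0.645,0,0,1],
  ],
)

```text
clock: 1.75
position: [0.3572, -0.3355, 0.2538]
ee_rot: [0.987, 0.16, 0.001, 0.0]
ft_force: [-0.2, -1.1, 0.1]
grip_width: 1.002
grasp_force: 0.0
```

Call:
carry_out(
  deltas=[
    [0.25,-0.21,0,0,1],
    [0.5,-0.42,0,0,1],
    [0.776,-0.645,0,0,1],
    [0.776,-0.645,0,0,1],
  ],
)

```text
clock: 2.25
position: [0.4374, -0.2078, 0.2536]
ee_rot: [0.987, 0.159, 0.001, -0.0]
ft_force: [-0.6, -1.1, -0.1]
grip_width: 0.994
grasp_force: 0.0
```

Call:
carry_out(
  deltas=[
    [0.25,-0.21,0,0.3,1],
    [0.5,-0.42,0,0.6,1],
    [0.7,-0.6,0,0.9,1],
    [0.776,-0.645,0,1,1],
    [0.776,-0.645,0,1,1],
  ],
)

```text
clock: 2.88
position: [0.5166, -0.0832, 0.2531]
ee_rot: [0.995, -0.104, -0.0, 0.0]
ft_force: [-0.1, -1.6, -1.3]
grip_width: 1.001
grasp_force: 0.0
```

```bash
cat >> h.py <<'E'
def where(target,yaw_y=None):
    from scipy.spatial.transform import Rotation as R
    o=manip.get_obs(); r=R.from_quat(o["ee_rot"]).as_matrix()
    print("t",round(o["clock"],2),"pos",np.round(o["position"],4),"F",np.round(o["ft_force"],1),"w",round(o["grip_width"],3),"gf",round(o["grasp_force"],1),"q7",o["joint_pos"][6].round(2))
    a=np.degrees(np.arctan2(r[1,1],r[0,1])); print("ytool",a.round(2),"z",np.round(r[:,2],3))
    if target is not None: print("shift units",np.round(r.T@(np.array(target)-o["position"])/.15,3))
    if yaw_y is not None: print("spin",round((a-yaw_y)/30,3))
E
python3 - <<'E'
from h import *
where([.516,-.082,.25],-113.07)
c=camera("wrist"); save(c,"w1"); P,uv=pts(c)
m=(np.hypot(P[:,0]-.516,P[:,1]+.082)<.04)&(P[:,2]>.1)&(P[:,2]<.13); print(m.sum())
if m.sum()>5: print(cv2.minAreaRect((P[m][:,:2]*1000).astype(np.float32)),np.median(P[m][:,2]))
E
```

```text
t 2.88 pos [ 0.5166 -0.0832  0.2531] F [-0.1 -1.6 -1.3] w 1.001 gf 0.0 q7 -1.77
ytool -101.96 z [-0.  0. -1.]
shift units [-0.006 -0.007  0.02 ]
spin 0.37
341
((516.6942749023438, -83.83965301513672), (15.356256484985352, 15.320902824401855), 81.94190216064453) 0.10989185992068577
```

View pics/w1.png

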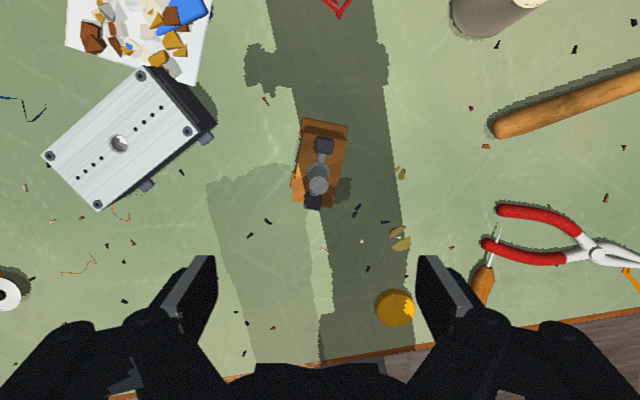

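```bash
python3 - <<'E'
from h import *
where([.5165,-.083,.1],-113.07)
c=camera("wrist"); P,uv=pts(c)
m=(np.hypot(P[:,0]-.579,P[:,1]-.088)<.09)&(P[:,2]>.058)&(P[:,2]<.072)
R=cv2.minAreaRect((P[m][:,:2]*1000).astype(np.float32));print(R,np.median(P[m][:,2]))
cen=np.array(R[0])/1000
# hole: depth points below plate near centre
d=np.hypot(*(P[:,:2]-cen).T)<.02
print("below", [ (P[d&(P[:,2]<h)].mean(0).round(4),(d&(P[:,2]<h)).sum(), uv[d&(P[:,2]<h)].mean(0)) for h in (.058,.05)])
# rectify plate at z=.066
n=200; g=np.mgrid[0:n,0:n]*.0005-.05
f=200/np.tan(np.radians(c["vertical_fov"])/2)
X=np.stack([cen[0]-g[0],cen[1]-g[1],np.full_like(g[0],.066)],-1)@c["R"].T+c["t"]
mp=(X[...,:2]/X[...,2:]*f+[c["cx"],c["cy"]]).astype(np.float32)
im=cv2.remap(c["img"],mp[...,0],mp[...,1],cv2.INTER_LINEAR)
cv2.imwrite("pics/r.png",cv2.resize(im,(600,600))[:,:,::-1]); print(cen)
print([(b["position"],b["conf"]) for b in boxes_of("jig_hole",c)])
E
```

```text
t 2.92 pos [ 0.5162 -0.084   0.2531] F [-0.3 -0.2  0.2] w 1.006 gf 0.0 q7 -1.77
ytool -101.98 z [-0.001 -0.    -1.   ]
shift units [ 1.00e-03 -7.00e-03  1.02e+00]
spin 0.37
((579.4241943359375, 87.45004272460938), (70.67561340332031, 131.6954803466797), 24.434778213500977) 0.06532358883797293
below [(array([0.5789, 0.093 , 0.0514]), np.int64(150), array([119.82666667, 142.38      ])), (array([0.5776, 0.0948, 0.0491]), np.int64(84), array([119.82142857, 143.75      ]))]
[0.57942419 0.08745004]
[([0.5827, 0.0762, 0.0621], 0.69)]
```

View pics/r.png

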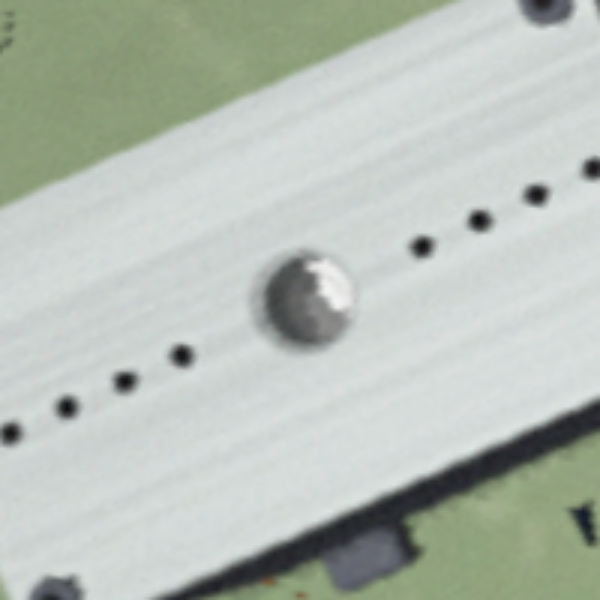

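Call:
carry_out(
  deltas=[
    [0,0,0.1,0.15,0.2],
    [0,0,0.2,0.3,0.1],
    [0,-0.007,0.3,0.37,0],
    [0,-0.007,0.3,0.37,0],
    [0,-0.007,0.3,0.37,0],
  ],
)

```text
clock: 3.65
position: [0.5167, -0.0819, 0.209]
ee_rot: [0.98, -0.2, 0.0, 0.0]
ft_force: [-0.6, 0.9, 0.2]
grip_width: 0.504
grasp_force: 0.0
```

```bash
python3 - <<'E'
from h import *
where([.5166,-.0832,.1],-113.07)
c=camera("wrist"); P,uv=pts(c)
m=(np.hypot(P[:,0]-.516,P[:,1]+.082)<.04)&(P[:,2]>.1)&(P[:,2]<.13); print(m.sum())
if m.sum()>5: print(cv2.minAreaRect((P[m][:,:2]*1000).astype(np.float32)),np.median(P[m][:,2]))
E
```

```text
t 3.65 pos [ 0.5167 -0.0819  0.209 ] F [-0.6  0.9  0.2] w 0.504 gf 0.0 q7 -1.98
ytool -113.05 z [ 0.001 -0.    -1.   ]
shift units [0.002 0.008 0.727]
spin 0.001
478
((516.6286010742188, -83.86833953857422), (15.463369369506836, 15.451606750488281), 80.90447998046875) 0.10986307340794606
```

Call:
carry_out(
  deltas=[
    [0,0.008,0.2,0,0],
    [0,0.01,0.4,0,0],
    [0,0.01,0.55,0,0],
    [0,0.01,0.65,0,0],
    [0,0.01,0.725,0,0],
    [0,0.01,0.725,0,0],
    [0,0.01,0.725,0,-1],
    [0,0.01,0.725,0,-1],
    [0,0.01,0.725,0,-1],
    [0,0.01,0.725,0,-1],
    [0,0.01,0.725,0,-1],
  ],
  force=80,
)

```text
clock: 5.08
position: [0.5166, -0.0826, 0.1004]
ee_rot: [0.98, -0.2, 0.001, 0.0]
ft_force: [-1.6, 0.9, 6.2]
grip_width: 0.157
grasp_force: 77.9
```

Call:
carry_out(
  deltas=[
    [0,0,-0.02,0,-1],
    [0,0,-0.05,0,-1],
    [0,0,-0.08,0,-1],
    [0,0,-0.12,0,-1],
    [0,0,-0.25,0,-1],
    [0,0,-0.45,0,-1],
    [0,0,-0.6,0,-1],
    [0,0,-0.65,0,-1],
    [0,0,-0.65,0,-1],
    [0,0,-0.65,0,-1],
  ],
)

```text
clock: 6.32
position: [0.5155, -0.0825, 0.196]
ee_rot: [0.98, -0.2, -0.001, 0.0]
ft_force: [-0.6, -1.1, -1.7]
grip_width: 0.16
grasp_force: 78.1
```

```bash
python3 - <<'E'
from h import *
where([.5793,.0877,.198],-65.55)
c=camera("wrist"); save(c,"w2")
for n in ["wrist","scene"]:
    cc=c if n=="wrist" else camera(n)
    print(n,[(np.round(b["position"],4),b["conf"]) for b in boxes_of("pin_seat",cc)])
cv2.imwrite("pics/w2.png",np.hstack([cv2.resize(c["img"],(400,250)),cv2.resize(cc["img"],(400,250))])[:,:,::-1])
E
```

```text
t 6.33 pos [ 0.5155 -0.0825  0.196 ] F [-0.6 -1.1 -1.7] w 0.16 gf 78.1 q7 -1.98
ytool -113.06 z [-0.002  0.    -1.   ]
shift units [-0.053 -1.211 -0.014]
spin -1.584
wrist [(array([ 0.5258, -0.0857,  0.1928]), 0.82), (array([0.5819, 0.0702, 0.0627]), 0.19)]
scene [(array([ 0.513 , -0.0782,  0.1667]), 0.52)]
```

View pics/w2.png

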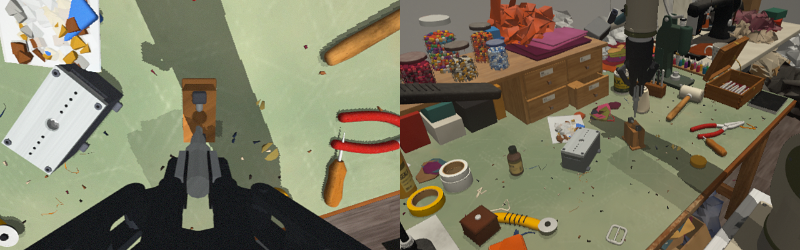

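Call:
carry_out(
  deltas=[
    [0,-0.2,0,-0.2,-1],
    [0,-0.45,0,-0.5,-1],
    [-0.03,-0.6,0,-0.8,-1],
    [-0.03,-0.7,0,-0.8,-1],
    [-0.03,-0.7,0,-0.8,-1],
  ],
)

```text
clock: 7.15
position: [0.5532, 0.0164, 0.1969]
ee_rot: [1.0, 0.007, -0.0, -0.0]
ft_force: [-1.2, -1.1, -1.3]
grip_width: 0.155
grasp_force: 78.1
```

```bash
python3 - <<'E'
from h import *
where([.5793,.088,.196],-65.55)
E
```

```text
t 7.15 pos [0.5532 0.0164 0.1969] F [-1.2 -1.1 -1.3] w 0.155 gf 78.1 q7 -1.8
ytool -89.19 z [-0.  0. -1.]
shift units [ 0.181 -0.475  0.006]
spin -0.788
```

Call:
carry_out(
  deltas=[
    [0.06,-0.15,0,-0.25,-1],
    [0.12,-0.3,0,-0.5,-1],
    [0.181,-0.475,0,-0.788,-1],
    [0.181,-0.475,0,-0.788,-1],
    [0.181,-0.475,0,-0.788,-1],
  ],
)

```text
clock: 7.78
position: [0.579, 0.0858, 0.1968]
ee_rot: [0.978, 0.21, -0.0, 0.0]
ft_force: [-0.0, -0.7, -1.9]
grip_width: 0.15
grasp_force: 78.2
```

```bash
python3 - <<'E'
from h import *
where([.5793,.088,.164],-65.55)
c=camera("scene"); print(px(c,[.579,.088,.1]))
u,v=px(c,[.579,.088,.1]).astype(int)
a=c["img"][v-50:v+50,u-50:u+50]
c=camera("top"); u,v=px(c,[.579,.088,.1]).astype(int); b=c["img"][v-50:v+50,u-50:u+50]
c=camera("wrist"); d=cv2.resize(c["img"],(480,300))
im=np.vstack([np.hstack([cv2.resize(a,(300,300)),cv2.resize(b,(300,300))]),cv2.copyMakeBorder(d,0,0,0,120,0)])
cv2.imwrite("pics/c.png",im[:,:,::-1])
E
```

```text
t 7.78 pos [0.579  0.0858 0.1968] F [-0.  -0.7 -1.9] w 0.15 gf 78.2 q7 -1.55
ytool -65.7 z [-0.    -0.001 -1.   ]
shift units [ 0.008 -0.013  0.218]
spin -0.005
[287.78561811 208.94192754]
```

View pics/c.png

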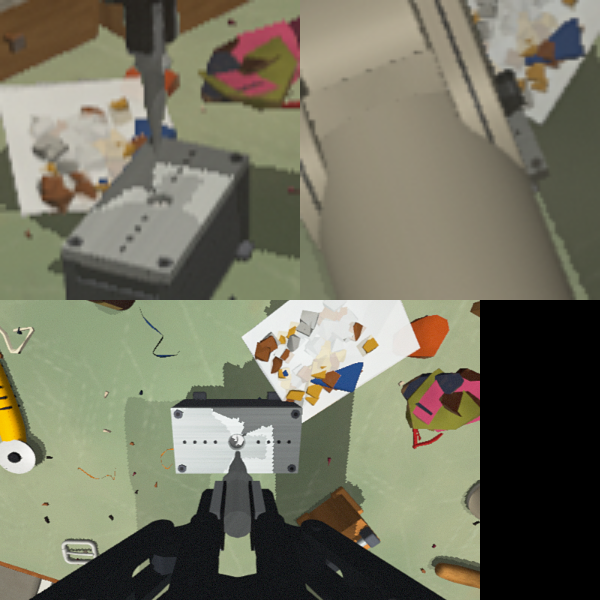

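Call:
carry_out(
  deltas=[
    [0.008,-0.013,0.06,0,-1],
    [0.008,-0.013,0.14,0,-1],
    [0.008,-0.013,0.18,0,-1],
    [0.008,-0.013,0.22,0,-1],
    [0.008,-0.013,0.24,0,-1],
    [0.008,-0.013,0.26,0,-1],
    [0.008,-0.013,0.26,0,-1],
    [0.008,-0.013,0.26,0,-1],
  ],
)

```text
clock: 8.93
position: [0.5794, 0.0899, 0.1583]
ee_rot: [0.977, 0.213, 0.0, 0.0]
ft_force: [-0.3, 0.0, -1.6]
grip_width: 0.151
grasp_force: 78.2
```

Call:
carry_out(
  deltas=[
    [0,0,0.01,0,-1],
    [0,0,0.02,0,-1],
    [0,0,0.03,0,-1],
    [0,0,0.03,0,-1],
  ],
)

```text
clock: 9.43
position: [0.5792, 0.0898, 0.1534]
ee_rot: [0.977, 0.213, -0.0, 0.0]
ft_force: [-0.7, -0.9, -0.7]
grip_width: 0.156
grasp_force: 78.2
```

Call:
carry_out(
  deltas=[
    [-0.005,0.011,0,0,-1],
    [-0.005,0.011,0.01,0,-1],
    [-0.005,0.011,0.02,0,-1],
    [-0.005,0.011,0.02,0,-1],
  ],
)

```text
clock: 9.93
position: [0.5792, 0.088, 0.1504]
ee_rot: [0.977, 0.213, -0.0, 0.0]
ft_force: [-0.5, 0.7, -1.4]
grip_width: 0.154
grasp_force: 78.2
```

Call:
carry_out(
  deltas=[
    [0,0,0.01,0,-1],
    [0,0,0.02,0,-1],
    [0,0,0.02,0,-1],
  ],
)

```text
clock: 10.3
position: [0.5793, 0.088, 0.1474]
ee_rot: [0.977, 0.213, -0.0, 0.0]
ft_force: [-0.5, -0.9, -0.3]
grip_width: 0.156
grasp_force: 78.2
```

Call:
carry_out(
  deltas=[
    [0,0,0.01,0,-1],
    [0,0,0.02,0,-1],
    [0,0,0.02,0,-1],
  ],
)

```text
clock: 10.68
position: [0.58, 0.0884, 0.1459]
ee_rot: [0.977, 0.213, 0.001, 0.0]
ft_force: [-2.4, 0.3, 10.1]
grip_width: 0.157
grasp_force: 79.5
```

```bash
python3 - <<'E'
from h import *
c=camera("scene"); 
ob=outline_of("pin_grip",c); print([(o["conf"],o["region"].sum()) for o in ob])
u,v=px(c,[.579,.088,.11]).astype(int)
im=c["img"].copy()
for z in (.066,.0745,.1116,.119): 
    p=px(c,[.579,.088,z]); print(z,p)
a=im[v-30:v+30,u-40:u+40]
cv2.imwrite("pics/d.png",cv2.resize(a,(800,600),interpolation=cv2.INTER_CUBIC)[:,:,::-1]); print(u-40,v-30)
E
```

```text
[(0.68, np.int64(171))]
0.066 [288.54221038 224.02136245]
0.0745 [288.35597541 220.30956401]
0.1116 [287.52021451 203.65224027]
0.119 [287.34890876 200.2379919 ]
247 174
```

View pics/d.png

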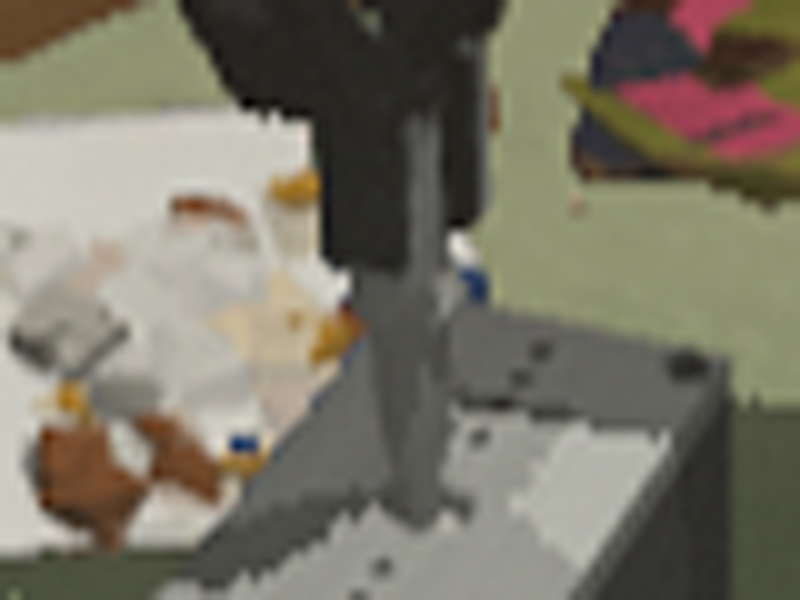

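Call:
carry_out(
  deltas=[
    [0,0,-0.02,0,-1],
    [0,0,-0.02,0,-1],
    [0,0.014,-0.02,0,-1],
    [0,0.027,-0.02,0,-1],
    [0,0.027,-0.02,0,-1],
  ],
)

```text
clock: 11.4
position: [0.5809, 0.0846, 0.1474]
ee_rot: [0.977, 0.213, -0.0, -0.0]
ft_force: [-1.8, 3.2, -0.9]
grip_width: 0.156
grasp_force: 78.2
```

Call:
carry_out(
  deltas=[
    [0,0,0.01,0,-1],
    [0,0,0.02,0,-1],
    [0,0,0.03,0,-1],
    [0,0,0.03,0,-1],
  ],
)

```text
clock: 11.9
position: [0.5809, 0.0842, 0.1427]
ee_rot: [0.977, 0.213, -0.0, 0.0]
ft_force: [-1.2, 3.0, -2.3]
grip_width: 0.158
grasp_force: 78.3
```

Call:
carry_out(
  deltas=[
    [0,0,0.01,0,-1],
    [0,-0.007,0.015,0,-1],
    [0,-0.014,0.015,0,-1],
    [0,-0.02,0.015,0,-1],
    [0,-0.02,0.015,0,-1],
  ],
)

```text
clock: 12.52
position: [0.5802, 0.0859, 0.1408]
ee_rot: [0.977, 0.212, 0.0, 0.001]
ft_force: [2.1, -3.6, -1.3]
grip_width: 0.159
grasp_force: 78.3
```

Call:
carry_out(
  deltas=[
    [0,-0.004,0.01,0,-1],
    [0,-0.004,0.02,0,-1],
    [0,-0.004,0.03,0,-1],
    [0,-0.004,0.03,0,-1],
  ],
)

```text
clock: 13.02
position: [0.5794, 0.0875, 0.136]
ee_rot: [0.977, 0.213, -0.0, 0.0]
ft_force: [2.5, -4.1, -2.4]
grip_width: 0.156
grasp_force: 78.4
```

Call:
carry_out(
  deltas=[
    [0,0,0.01,0,-1],
    [0,0,0.02,0,-1],
    [0,0,0.03,0,-1],
    [0,0,0.035,0,-1],
    [0,0,0.035,0,-1],
  ],
)

```text
clock: 13.65
position: [0.5794, 0.0876, 0.1309]
ee_rot: [0.977, 0.213, -0.0, 0.0]
ft_force: [1.1, -3.8, 0.6]
grip_width: 0.151
grasp_force: 78.5
```

```bash
python3 - <<'E'
from h import *
where(None)
c=camera("scene"); 
u,v=px(c,[.579,.088,.11]).astype(int)
for z in (.066,.09,.096,.103): print(z,px(c,[.579,.088,z]))
a=c["img"][v-30:v+30,u-40:u+40]
cv2.imwrite("pics/e.png",cv2.resize(a,(800,600),interpolation=cv2.INTER_CUBIC)[:,:,::-1]); print(u-40,v-30)
E
```

```text
t 13.65 pos [0.5794 0.0876 0.1309] F [ 1.1 -3.8  0.6] w 0.151 gf 78.5 q7 -1.59
ytool -65.42 z [-0. -0. -1.]
0.066 [288.54221038 224.02136245]
0.09 [288.01140131 213.44195118]
0.096 [287.87626298 210.7485457 ]
0.103 [287.71734201 207.5811351 ]
247 174
```

View pics/e.png

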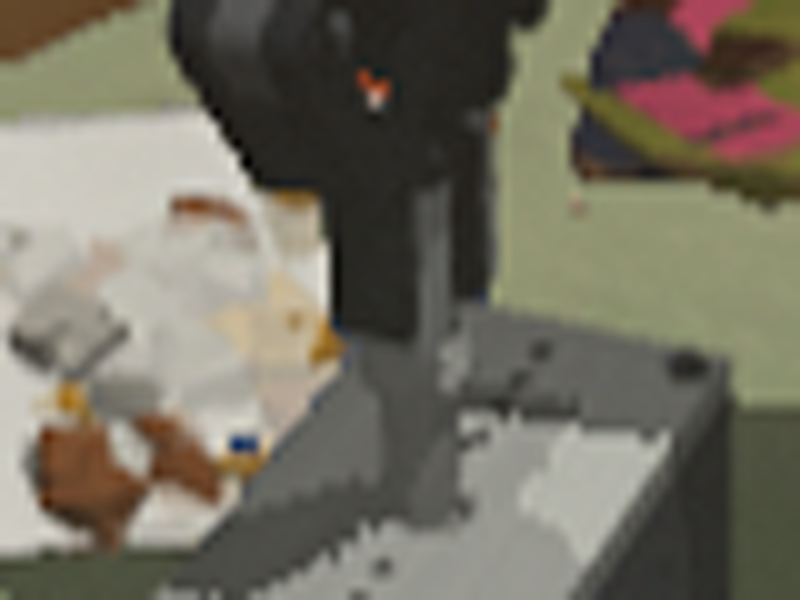

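Call:
carry_out(
  deltas=[
    [0,0,0.01,0,-1],
    [0,0,0.02,0,-1],
    [0,0,0.03,0,-1],
    [0,0,0.03,0,-1],
  ],
)

```text
clock: 14.2
position: [0.5793, 0.0876, 0.1263]
ee_rot: [0.977, 0.213, -0.0, -0.0]
ft_force: [1.1, -3.8, -1.0]
grip_width: 0.158
grasp_force: 78.5
```

Call:
carry_out(
  deltas=[
    [0,0,0,0,0.5],
    [0,0,0,0,0.5],
    [0,0,0,0,0.5],
    [0,0,0,0,0.5],
    [0,0,-0.1,0,0.5],
    [0,0,-0.3,0,0.5],
    [0,0,-0.45,0,0.5],
    [0,0,-0.55,0,0.5],
    [0,0,-0.55,0,-1],
    [0,0,-0.55,0,-1],
    [0,0,-0.55,0,-1],
    [0,0,-0.55,0,-1],
    [0,0,-0.55,0,-1],
  ],
)

```text
clock: 15.82
position: [0.5794, 0.0876, 0.2088]
ee_rot: [0.977, 0.213, -0.0, -0.0]
ft_force: [0.4, 1.1, -0.2]
grip_width: 0.001
grasp_force: 0.0
```

```bash
python3 - <<'E'
from h import *
where([.5793,.0877,.19])
for n in ["scene","wrist"]:
    c=camera(n); P,uv=pts(c)
    m=(np.hypot(P[:,0]-.579,P[:,1]-.088)<.03)&(P[:,2]>.073)&(P[:,2]<.152)
    Q=P[m]; print(n,m.sum(), [ (z,Q[(Q[:,2]>z)&(Q[:,2]<z+.01)].mean(0).round(4)) for z in (.075,.085,.095,.105,.115,.125,.135)], Q[:,2].max())
    if n=="scene":
        u,v=px(c,[.579,.088,.12]).astype(int); a=cv2.resize(c["img"][v-40:v+40,u-40:u+40],(400,400))
    else: cv2.imwrite("pics/f.png",np.hstack([a,cv2.resize(c["img"],(400,250))[:, :] if 0 else cv2.resize(c["img"][:,120:520],(400,400))])[:,:,::-1])
E
```

```text
t 15.82 pos [0.5794 0.0876 0.2088] F [ 0.4  1.1 -0.2] w 0.001 gf 0.0 q7 -1.55
ytool -65.42 z [-0. -0. -1.]
shift units [-0.    -0.001  0.125]
scene 271 [(0.075, array([0.5738, 0.0904, 0.0794])), (0.085, array([0.5714, 0.0919, 0.0916])), (0.095, array([0.5728, 0.0915, 0.0992])), (0.105, array([0.5717, 0.0918, 0.1098])), (0.115, array([0.5717, 0.0925, 0.1202])), (0.125, array([0.5716, 0.0927, 0.1301])), (0.135, array([0.5751, 0.0888, 0.136 ]))] 0.1371602543544084
wrist 1205 [(0.075, array([0.5852, 0.0899, 0.0768])), (0.085, array([0.5836, 0.0913, 0.0934])), (0.095, array([0.5833, 0.0907, 0.0984])), (0.105, array([0.5832, 0.0914, 0.1101])), (0.115, array([0.5828, 0.0917, 0.1204])), (0.125, array([0.5776, 0.0913, 0.1331])), (0.135, array([0.5781, 0.0904, 0.1354]))] 0.13640591495282545
```

View pics/f.png

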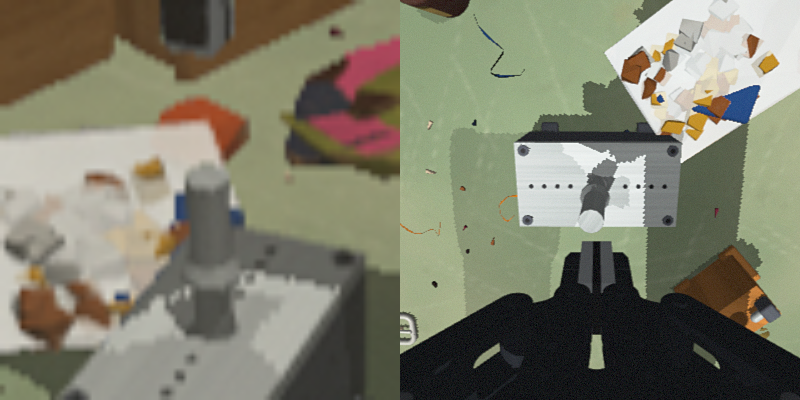

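Call:
carry_out(
  deltas=[
    [0,-0.007,0.1,0,-1],
    [0,-0.007,0.2,0,-1],
    [0,-0.007,0.28,0,-1],
    [0,-0.007,0.31,0,-1],
    [0,-0.007,0.34,0,-1],
    [0,-0.007,0.36,0,-1],
    [0,-0.007,0.38,0,-1],
    [0,-0.007,0.38,0,-1],
  ],
)

```text
clock: 16.92
position: [0.579, 0.0886, 0.152]
ee_rot: [0.977, 0.213, 0.0, 0.0]
ft_force: [-0.3, 0.3, 1.2]
grip_width: 0.002
grasp_force: 0.4
```

Call:
carry_out(
  deltas=[
    [0,0.003,0.01,0,-1],
    [0,0.006,0.03,0,-1],
    [0,0.006,0.05,0,-1],
    [0,0.006,0.06,0,-1],
    [0,0.006,0.06,0,-1],
  ],
)

```text
clock: 17.55
position: [0.5792, 0.0877, 0.1427]
ee_rot: [0.977, 0.213, -0.0, -0.0]
ft_force: [-0.6, -0.1, -0.0]
grip_width: 0.001
grasp_force: 0.1
```

Call:
carry_out(
  deltas=[
    [0,0,0.02,0,-1],
    [0,0,0.04,0,-1],
    [0,0,0.06,0,-1],
    [0,0,0.07,0,-1],
    [0,0,0.07,0,-1],
  ],
)

```text
clock: 18.18
position: [0.5805, 0.0875, 0.1336]
ee_rot: [0.977, 0.213, 0.001, 0.0]
ft_force: [0.3, -1.1, 8.3]
grip_width: -0.001
grasp_force: 4.2
```

```bash
python3 - <<'E'
from h import *
where(None)
c=camera("scene"); P,uv=pts(c)
m=(np.hypot(P[:,0]-.579,P[:,1]-.088)<.03)&(P[:,2]>.073)&(P[:,2]<.152)
u,v=px(c,[.579,.088,.12]).astype(int); cv2.imwrite("pics/g.png",cv2.resize(c["img"][v-40:v+40,u-40:u+40],(500,500))[:,:,::-1])
E
```

```text
t 18.18 pos [0.5805 0.0875 0.1336] F [ 0.3 -1.1  8.3] w -0.001 gf 4.2 q7 -1.59
ytool -65.45 z [ 0.002 -0.    -1.   ]
```

View pics/g.png

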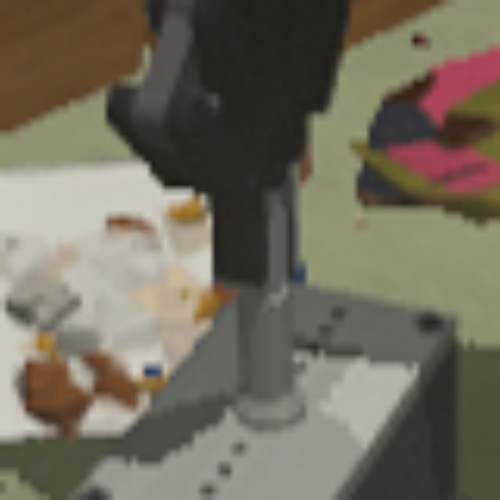

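Call:
carry_out(
  deltas=[
    [0,0,0.01,0,-1],
    [0,0,0.02,0,-1],
    [0,0,0.02,0,-1],
  ],
)

```text
clock: 18.6
position: [0.5822, 0.0873, 0.1331]
ee_rot: [0.977, 0.212, 0.003, 0.001]
ft_force: [-2.1, -4.0, 25.1]
grip_width: 0.003
grasp_force: 12.3
```

Stiff stop at 25 N, at the home height. I'll lift and check.

Call:
carry_out(
  deltas=[
    [0,0,-0.02,0,-1],
    [0,0,-0.1,0,-1],
    [0,0,-0.3,0,-1],
    [0,0,-0.5,0,-1],
    [0,0,-0.5,0,-1],
    [0,0,-0.5,0,-1],
  ],
)

```text
clock: 19.35
position: [0.579, 0.0877, 0.204]
ee_rot: [0.977, 0.213, -0.0, 0.0]
ft_force: [-0.3, -0.2, -0.6]
grip_width: 0.001
grasp_force: 0.0
```

```bash
python3 - <<'E'
from h import *
where(None)
c=camera("wrist"); P,uv=pts(c)
m=(np.hypot(P[:,0]-.579,P[:,1]-.088)<.03)&(P[:,2]>.1)&(P[:,2]<.15)
print(m.sum(),P[m][:,2].max(),np.median(P[m&(P[:,2]>.105)],axis=0))
m2=(np.hypot(P[:,0]-.579,P[:,1]-.088)<.018)&(P[:,2]>.0675)&(P[:,2]<.078); print(m2.sum(),P[m2].mean(0) if m2.any() else 0)
E
```

```text
t 19.35 pos [0.579  0.0877 0.204 ] F [-0.3 -0.2 -0.6] w 0.001 gf 0.0 q7 -1.55
ytool -65.42 z [-0.001 -0.    -1.   ]
501 0.11176312130805498 [0.58020163 0.08715225 0.10987919]
244 [0.58430557 0.08916187 0.07149309]
```

```bash
python3 -c "from workcell import ticket; print(ticket.hand_in())"
```

```text
the job is handed in; nothing more can be done
None
```

I pulled the pin from its rack, fed it through both strips, released it standing, pressed it home and handed the job in at about 19 s; the hand-in returned no verdict. In the last wrist-camera look its top was at the height it had when seated on the equally high rack (0.110 m), and no move was made near the three bystanders, though I did not re-measure them.

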